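# Hang the work lamp on the indexing swivel hook

## Task

The swivel hook on the counter post has been left turned aside, riding on its crown. Turn it clockwise, gently, until it drops into its notch facing the robot's side of the counter; then hang the work lamp upright by its bail in the middle of the hook's saddle and let go, with the hook still down in its notch. Do not strain the hook or knock or shift the other things on the counter.

Things in the scene. Friction and masses are not known exactly. Their poses are not given: they have to be found in the camera images.
- hook: Steel swivel hook on top of the grey counter post (tube 32 mm across, crown collar 54 mm). Origin on the upright swivel axis, level with the crown's flat top (205 mm above the counter) when down in the notch, 7 mm higher when riding on the crown. z up; the arm points along the hook's own -x. Hub 40 mm across, 31 mm high. At most 25 N from fingers or lamp, or it is strained.
- spindle (a joint): Lift of the hook (m): 0.007 riding on the crown, 0 down in the notch, at most 0.020. Weight and a spring (some 6 to 8 N in all) push it down, so it drops by itself once over the notch if not squeezed; the key then blocks turning both ways, with about 2 degrees of play.
- hook_shank (a point): Middle of the straight shank, a level 9 mm round bar, on its centre line, 42 mm out from the swivel axis and 16 mm above the hook's origin; free shank from 20 to 52 mm out. Push it sideways here, or straddle it with part-open fingers: about 2 to 3 N turns the hook. It starts 0.6 to 1.4 rad anticlockwise (from above) of the notch, arm towards the robot's right.
- hook_key (a point): Outer end of the 8 mm square key under the arm, 33 mm out, that rides on the crown. The crown has one notch for it, 9.6 mm wide, seen as a gap in the crown. With the key in it the arm faces the robot's side: within 26 degrees of the world's -x; the exact bearing differs each time and is not reported: turn clockwise until the hook drops and is blocked.
- hook_tip (a point): Centre of the round end of the upturned tip, 90 mm out from the swivel axis and 30 mm above the hook's origin; the bar is 9 mm thick, so its highest point is 34.5 mm above the origin.
- hook_seat (a point): Middle of the lamp's bail bar when it hangs in the middle of the saddle: 68 mm out along the arm (own x = -0.068), 20 mm above the hook's origin. The saddle is the level, lowest part of the arm, 60 to 76 mm out, its centre line 11 mm above the origin. Turns with the hook; axes as hook.
- lamp: Work lamp, 0.22 to 0.45 kg, standing upright: black body 40 mm deep (x), 44 mm wide (y), 90 mm high, white lens on its own -x face, fixed steel stirrup bail over the top. Origin under the middle of its base, z up. Bail legs: flat straps 16 mm wide (x), outer faces 54 mm apart (y), inner 46 mm; grip them from outside 75 to 135 mm above the base (below that, pivot bosses 62 mm apart).
- lamp_bail (a point): Middle of the lamp's bail bar, a 9 mm round bar along the lamp's y joining the legs' tops, 135 mm above the base. Between it and the body's top is a window 40 mm high and 46 mm wide, open along the lamp's x, for the hook to pass. Axes as lamp.
- can: Bystander, to be left alone: round grey can with a pale label, 54 mm across, 145 mm high, standing; origin under its middle.
- stock_bin: Bystander, to be left alone: loose black open-fronted picking bin, 160 x 100 x 75 mm high; origin under its middle.
- carton: Bystander, to be left alone: small cardboard box, 110 x 85 x 55 mm high; origin under its middle.
- tape_roll: Bystander, to be left alone: pale roll of packing tape lying flat, 96 mm across, 48 mm high; origin under its middle.
- bearing: Bystander, to be left alone: steel ring (ball bearing) lying flat, 62 mm across, 16 mm high; origin under its middle.
- screwdriver: Bystander, to be left alone: screwdriver with black handle, lying; origin under its middle.
- padlock: Bystander, to be left alone: brass padlock standing on its body, 50 mm wide, 74 mm high, with a small steel shackle; origin under its middle.
Things that resemble listed ones, but are neither listed nor needed, are in the scene too. Leave any blue or green look-alike of the lamp alone.

How it is judged:
By the outcome, as a careful person would: the job done as asked, in the order asked, and still so for the second after the job is handed in, with the robot touching nothing.
It also fails if it takes over 72 s, if anything falls off the work surface, if the arm or the gripper's body presses on something with over 40 N, if the wrist force passes 120 N, or if a joint passes its speed limit or range.

## Robot

A 6-joint arm with a two-finger parallel gripper is mounted at the origin on the work surface. World frame = base frame: x ahead of the robot, y to its left, z up, the work surface at z = 0. Lengths are in m, angles in rad, forces in N, time in s.
With the tool pointing down it reaches from about 0.35 to 0.975 m from the base axis. Payload 4.9 kg.
Tool frame: the origin (TCP) lies at the very end of the fingers, on their centre line; the grasp point (between the pads) lies 19 mm behind it (manip.tcp_to_grasp is the distance from the TCP to the grasp point, in m); z points along the fingers, y is the direction in which the jaws open and shut (so a half turn about z gives the same grasp; the last joint's range is limited). The gripper opens to 85 mm and grips with 20 to 120 N. Pads are 22 mm wide; open, the fingers measure 114 mm over their backs; the gripper's body (76 mm by 85 mm) begins 54 mm behind the grasp point. The pads swing forward as they close: fully open they stand 13 mm farther back than shut.
Start: joints at [1.046, 0.053, 1.613, -0, 1.476, -0.119], TCP at [0.247, 0.574, 0.206] pointing down, gripper open.
Joint ranges: [-3.01, 3.01], [-1.01, 2.22], [0.06, 2.58], [-1.02, 4.17], [0.09, 2.62], [-3.14, 3.14]. Speed limits (rad/s): [2.57, 2.57, 3.14, 3.14, 3.14, 3.14].

## Interface

Orientations are given as a unit quaternion [w, x, y, z].
In Python, from plant import sensors, cams, job, finder, manip gives the robot as it stands.
- The arm moves only by the shell command python3 -m pendant 'ROWS'. ROWS is JSON, a list of rows, each an object of numbers: "wx", "wy", "wz": the turn, a rotation vector about the tool's x, y, z in degrees; "dx", "dy", "dz": the shift along the tool's x, y, z in m; "hand": the gripper's target within -1 to 1 (fully open at 1, half-way at 0, shut at -1). A call has 1 to 20 rows; each row is the pose to reach, as a shift and turn from the pose commanded when the call began, along the tool's axes at that moment; what a row does not reach only later rows make up. A row lasts 1/12 s, in which the tool goes at most 41.7 mm and 7.16 degrees, less where a joint would pass 70% of its speed; a pose out of reach is approached as far as the arm can. A call with a gripper value outside its range is refused whole. The fingers move at their own pace and stop on an object; the grip force is fixed at half the most. Time passes only in rows, so rows that repeat a pose let the fingers close. It gives the time, the measured TCP pose, the force and the opening at its end, in the units of the state.
- sensors.state(): the state, without advancing time (a new reading comes with each control period).
- cams.grab_frame(name): name is "scene" or "top"; returns (picture, depth): 480x640x3 uint8, red, green, blue; 480x640 float32, m along the optical axis (not along the pixel's ray), 0 where there is no reading.
- cams.calibration(name): a dict with "fov_y" (degrees; the focal length in pixels is half the picture's height over the tangent of half this angle, whatever the lens; pixels are square), "cx", "cy" (the principal point, pixels), "pose" (4x4, takes a point from camera to world coordinates). Camera axes: x right, y down, z forward; pixel columns grow to the right and rows downward; lengths in m; the calibration is good to about 2 mm. A picture is of the moment at which its call begins. calibration takes no time and is no camera call.
- job.job_done(): hands the job in, once; it reports no verdict.
Trained networks look in the newest picture that a camera, given by its name, has taken for a name from the list of things; names that differ only in an ending like _2 or _b are one class to them, and where a whole thing is asked for, a point or a joint stands for the part that bears it (a point fixed in the world has none). Each returns a list of dicts, best first, with "score" (0 to 1); they miss things now and then, are a little off and sometimes report something else, mostly with a low value. They report only what shows in the picture. A call takes as long as a camera call. They do not tell look-alikes from the thing itself.
- finder.look_for(camera, thing): "position" ([x, y, z] in m, in world coordinates, good to about 4 mm: the middle of the surface that is visible of it).
The state is a dict: "time": time; "joint_pos": joint angles; "joint_vel": joint speeds; "joint_efforts": joint torques, N m; "tool_pos": TCP position; "tool_rot": TCP orientation; "contact_force": force on the tool from outside, world axes, zero at the start; "ft_torque": the same for the moment, N m; "gripper_width": opening from 0.0 (shut) to 1.0 (fully open).
Only numpy, scipy, OpenCV 4.12 (cv2) and the standard library are available. Lean on these libraries where they do the work, as an engineer would, in place of code of your own. Each camera call takes 0.05 s, during which the arm holds its last target. There are 200 camera calls.

## Working session

There is one attempt and no reset: what is moved stays moved. The work goes in short steps, Python scripts to look and compute and a shell command to move; the robot and the scene stay as the last step left them, time stands still between calls to the robot, and variables do not carry over. Pictures are saved under pics/ and viewed, about 8 in all and at most 12, crops included, and the job is handed in when it is done.

```bash
ls; mkdir -p pics
cat > h.py <<'E'
import numpy as np, cv2
from plant import sensors, cams, job, finder, manip
from scipy.spatial.transform import Rotation as R
def K(name):
    c=cams.calibration(name); return 240/np.tan(np.radians(c['fov_y'])/2),c['cx'],c['cy'],np.array(c['pose'])
def p2w(name,u,v,d):
    f,cx,cy,T=K(name); return (T@np.array([(u-cx)*d/f,(v-cy)*d/f,d,1]))[:3]
def cloud(name,depth):
    f,cx,cy,T=K(name); v,u=np.mgrid[:480,:640]
    P=np.stack([(u-cx)*depth/f,(v-cy)*depth/f,depth],-1)@T[:3,:3].T+T[:3,3]; P[depth==0]=np.nan; return P
def w2p(name,p):
    f,cx,cy,T=K(name); q=np.linalg.inv(T)@np.append(p,1); return q[0]/q[2]*f+cx,q[1]/q[2]*f+cy
def st():
    s=sensors.state(); r=np.array(s['tool_rot']); M=R.from_quat(r[[1,2,3,0]]).as_matrix()
    return s,np.array(s['tool_pos']),M
E
python3 - <<'E'
from h import *
np.set_printoptions(precision=4,suppress=True)
ims=[]
for n in ("scene","top"):
    im,d=cams.grab_frame(n); cv2.imwrite(f"pics/{n}0.png",im[:,:,::-1]); np.save(f"pics/{n}0.npy",d)
    print(n,K(n)[3],K(n)[:3])
    for t in ("hook","hook_tip","hook_shank","hook_key","lamp","lamp_bail","can","padlock","tape_roll","carton","stock_bin"):
        print(t,[(np.round(r['position'],3).tolist(),round(r['score'],2),np.round(w2p(n,r['position'])).tolist()) for r in finder.look_for(n,t)])
s,p,M=st(); print(s,M)
E
```

```text
pics
scene [[ 0.725   0.3986 -0.5617  1.108 ]
 [ 0.6888 -0.4145  0.5948 -0.6385]
 [ 0.0043 -0.8181 -0.5751  0.7563]
 [ 0.      0.      0.      1.    ]] (np.float64(532.8552648234065), 320.57904784080665, 236.60322057933615)
hook [([0.586, -0.098, 0.23], 0.8, [316.0, 236.0]), ([0.343, -0.303, 0.017], 0.58, [156.0, 318.0]), ([0.708, -0.339, 0.055], 0.52, [263.0, 428.0])]
hook_tip [([0.586, -0.093, 0.232], 0.81, [318.0, 234.0])]
hook_shank [([0.584, -0.1, 0.228], 0.79, [314.0, 237.0])]
hook_key [([0.587, -0.102, 0.23], 0.58, [315.0, 237.0])]
lamp [([0.418, 0.168, 0.072], 0.9, [342.0, 216.0]), ([0.55, 0.203, 0.072], 0.77, [396.0, 231.0]), ([0.414, 0.092, 0.112], 0.66, [319.0, 213.0]), ([0.542, 0.108, 0.078], 0.61, [367.0, 246.0]), ([0.348, -0.3, 0.021], 0.51, [158.0, 317.0])]
lamp_bail [([0.545, 0.112, 0.072], 0.79, [369.0, 248.0]), ([0.423, 0.171, 0.072], 0.77, [345.0, 216.0]), ([0.418, 0.088, 0.112], 0.64, [319.0, 215.0]), ([0.504, -0.404, 0.034], 0.38, [154.0, 388.0])]
can [([0.507, 0.312, 0.105], 0.58, [411.0, 195.0]), ([0.545, 0.109, 0.072], 0.44, [369.0, 248.0]), ([0.342, -0.3, 0.0
[... 1382 characters left out ...]
.0, 218.0])]
carton [([0.681, -0.321, 0.053], 0.68, [442.0, 189.0])]
stock_bin [([0.717, 0.21, 0.017], 0.88, [197.0, 176.0])]
{'time': 1.2, 'joint_pos': array([ 1.046 ,  0.0527,  1.6129, -0.    ,  1.476 , -0.119 ]), 'joint_vel': array([-0.0015, -0.0008,  0.0014,  0.0012, -0.0018,  0.0014]), 'joint_efforts': array([ -0.0001, -39.3675, -37.046 ,  -0.0001,   0.0005,  -0.    ]), 'tool_pos': array([0.2467, 0.5742, 0.2058]), 'tool_rot': array([-0.    ,  0.2015,  0.9795, -0.    ]), 'contact_force': array([ 0.5689, -0.9845,  0.2536]), 'ft_torque': array([ 0.0357, -0.0462,  0.0399]), 'gripper_width': 1.0025110414958678} [[-0.9188  0.3947 -0.    ]
 [ 0.3947  0.9188 -0.0001]
 [-0.     -0.0001 -1.    ]]
```

View pics/scene0.png

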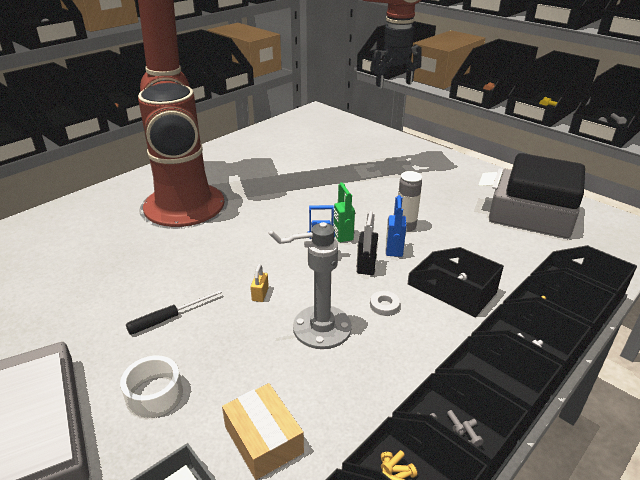

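View pics/top0.png

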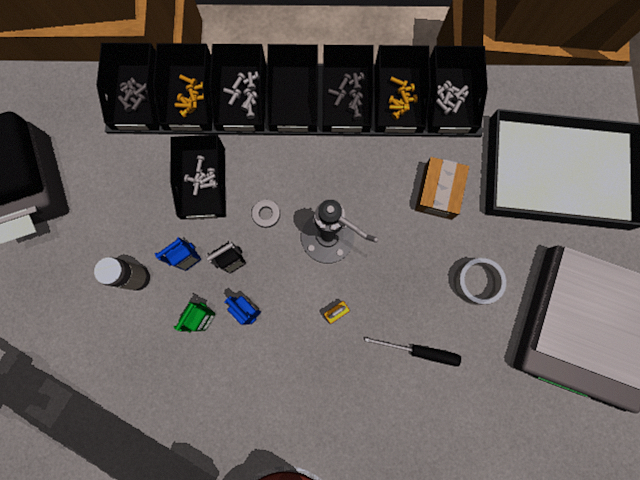

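Scene: the black lamp is at (367,246), with blue look-alikes at (396,231) and (320,215) and a green one at (343,216). Top: the black lamp is at (227,257), blue at (180,253) and (243,310), green at (195,317). Only the black one fits "black body, steel bail". The hook hub is at top (330,212), with the arm running to (375,239). Next I confirm this in one enlarged crop and measure from the depth.

Run:
```python
from h import *
np.set_printoptions(precision=4,suppress=True)
t=cv2.imread("pics/top0.png"); s=cv2.imread("pics/scene0.png")
a=cv2.resize(t[190:280,200:300],(400,360),interpolation=cv2.INTER_CUBIC)
b=cv2.resize(t[190:280,300:400],(400,360),interpolation=cv2.INTER_CUBIC)
c=cv2.resize(s[200:290,340:440],(400,240)[:1]+(360,),interpolation=cv2.INTER_CUBIC)
e=cv2.resize(s[205:295,260:360],(400,360),interpolation=cv2.INTER_CUBIC)
cv2.imwrite("pics/crop1.png",cv2.resize(np.vstack([np.hstack([a,b]),np.hstack([c,e])]),(667,600)))
for n in("top","scene"):
    P=cloud(n,np.load(f"pics/{n}0.npy"))
    m=(abs(P[...,0]-.6)<.12)&(abs(P[...,1]+.1)<.12)&(P[...,2]>.2)&(P[...,2]<.3)
    q=P[m]; print(n,"hook pts",len(q),q.min(0),q.max(0))
    hub=q[q[:,2]>np.percentile(q[:,2],97)-.006]
    for lo,hi in((.205,.215),(.215,.225),(.225,.235),(.235,.245),(.245,.26)):
        k=q[(q[:,2]>=lo)&(q[:,2]<hi)]
        if len(k): print(lo,len(k),k.mean(0),k.min(0),k.max(0))
    ml=(abs(P[...,0]-.535)<.05)&(abs(P[...,1]-.115)<.05)&(P[...,2]>.02)
    l=P[ml]; 
    for lo,hi in((.02,.06),(.06,.085),(.085,.1),(.1,.128),(.128,.15)):
        k=l[(l[:,2]>=lo)&(l[:,2]<hi)]
        if len(k):
            r=cv2.minAreaRect((k[:,:2]*1000).astype(np.float32)); print("lamp",lo,len(k),k.mean(0),k[:,2].max(),r)
```

```text
top hook pts 921 [ 0.5312 -0.1579  0.201 ] [ 0.6045 -0.053   0.2512]
0.205 98 [ 0.5745 -0.0773  0.2069] [ 0.5597 -0.1056  0.205 ] [ 0.6045 -0.0547  0.2146]
0.215 36 [ 0.5623 -0.0934  0.2207] [ 0.5396 -0.1402  0.2153] [ 0.5801 -0.0601  0.2248]
0.225 215 [ 0.5592 -0.1135  0.23  ] [ 0.5344 -0.1491  0.225 ] [ 0.5986 -0.0601  0.235 ]
0.235 410 [ 0.5798 -0.085   0.24  ] [ 0.5312 -0.1579  0.2351] [ 0.6037 -0.0601  0.2449]
0.245 54 [ 0.5749 -0.0945  0.2468] [ 0.5321 -0.1559  0.2451] [ 0.5906 -0.0733  0.2512]
lamp 0.02 94 [0.5146 0.1119 0.0398] 0.059875521987701075 ((515.8470458984375, 112.22592163085938), (16.153850555419922, 45.442054748535156), 55.15032196044922)
lamp 0.06 111 [0.5208 0.1139 0.0734] 0.08492949193488253 ((528.49560546875, 124.966064453125), (41.7977294921875, 61.62956237792969), 33.15153884887695)
lamp 0.085 335 [0.5245 0.1228 0.0897] 0.09931658448123237 ((528.8621826171875, 125.0797348022461), (39.92756271362305, 53.74824523925781), 34.22986602783203)
lamp 0.1 31 [0.5267 0.1215 0.114 ] 0.1270635873163014 ((528.5270385742188, 124.70834350585938), (15.23604965209961, 53.7635
[... 795 characters left out ...]
1172), (52.859004974365234, 29.805877685546875), 68.68009948730469)
lamp 0.06 204 [0.5434 0.1056 0.0723] 0.08495009710838852 ((535.4132690429688, 116.09513854980469), (42.79414749145508, 50.3409538269043), 32.95028305053711)
lamp 0.085 184 [0.5366 0.1172 0.09  ] 0.09992083196094637 ((531.943115234375, 121.45431518554688), (39.8335075378418, 55.129486083984375), 34.20380401611328)
lamp 0.1 111 [0.5387 0.1127 0.1141] 0.12747763589494188 ((531.8296508789062, 121.69684600830078), (15.499130249023438, 57.68251037597656), 33.35173416137695)
lamp 0.128 101 [0.5337 0.1193 0.1354] 0.14051391236696464 ((530.6952514648438, 123.40150451660156), (15.249124526977539, 58.80374526977539), 32.18256759643555)
```

View pics/crop1.png

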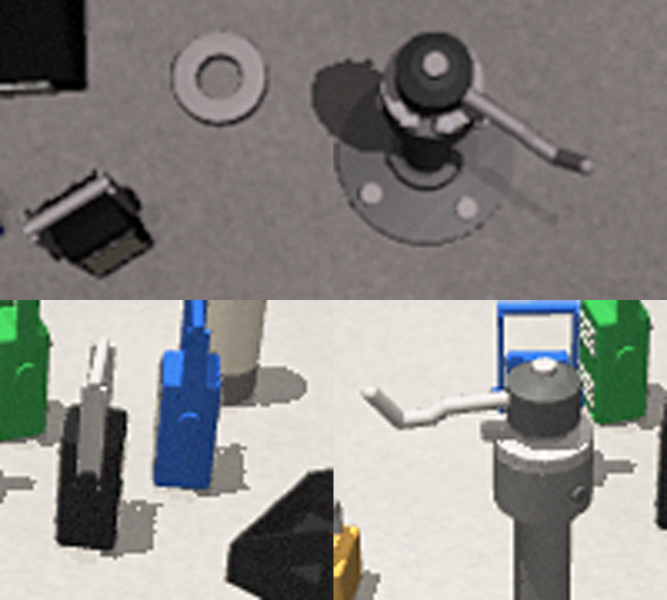

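The crop confirms it: the black body with the steel bail and lens towards the robot (top px 227,257) is the lamp. The hook's arm bears about -123° (top px 330,212 to 375,239). Next I fit the hub axis and look at the crown on its own plane to find the notch.

Run:
```python
from h import *
from scipy.optimize import least_squares
np.set_printoptions(precision=4,suppress=True)
out=[]
for n in("top","scene"):
    P=cloud(n,np.load(f"pics/{n}0.npy")); im=cv2.imread(f"pics/{n}0.png")
    m=(np.hypot(P[...,0]-.585,P[...,1]+.081)<.028)&(P[...,2]>.2)&(P[...,2]<.3)
    q=P[m]
    print(n,"z pct",np.percentile(q[:,2],[50,80,90,95,99]))
    # hub side pts: fit r=20 circle as enclosing (top points) 
    top=q[(q[:,2]>.236)&(q[:,2]<.246)]
    print(" top centroid",top.mean(0),cv2.minEnclosingCircle((top[:,:2]*1000).astype(np.float32)))
    tube=P[(np.hypot(P[...,0]-.585,P[...,1]+.081)<.04)&(P[...,2]>.05)&(P[...,2]<.16)]
    r=least_squares(lambda c:np.hypot(tube[:,0]-c[0],tube[:,1]-c[1])-.016,[.585,-.081],loss='soft_l1',f_scale=.002)
    print(" tube fit",r.x,len(tube))
    arm=P[(np.hypot(P[...,0]-.585,P[...,1]+.081)>.026)&(np.hypot(P[...,0]-.585,P[...,1]+.081)<.11)&(P[...,2]>.212)&(P[...,2]<.26)&(P[...,1]<-.08)]
    a=cv2.fitLine((arm[:,:2]*1000).astype(np.float32),cv2.DIST_HUBER,0,.01,.01).ravel(); print(" arm",a,np.degrees(np.arctan2(a[1],a[0])),arm[:,2].min(),len(arm))
    g=np.arange(-.045,.045,.00025); X=.585-g[:,None]*np.ones(len(g)); Y=-.081-g[None,:]*np.ones((len(g),1))
    f,cx,cy,T=K(n); Ti=np.linalg.inv(T); Q=np.stack([X,Y,np.full(X.shape,.205)],-1)@Ti[:3,:3].T+Ti[:3,3]
    o=cv2.remap(im,(Q[...,0]/Q[...,2]*f+cx).astype(np.float32),(Q[...,1]/Q[...,2]*f+cy).astype(np.float32),cv2.INTER_CUBIC)
    cv2.circle(o,(180,180),108,(0,255,0),1)
    out.append(o)
cv2.imwrite("pics/rect.png",cv2.resize(np.hstack(out),(800,400)))
```

```text
top z pct [0.2376 0.2416 0.243  0.246  0.2477]
 top centroid [ 0.5839 -0.0791  0.2401] ((584.7243041992188, -79.36473846435547), 19.834470748901367)
 tube fit [ 0.5848 -0.0792] 70
 arm [   0.549     0.8358  551.0906 -128.9148] 56.70131 0.2121434396158569 219
scene z pct [0.2246 0.239  0.2415 0.2429 0.2466]
 top centroid [ 0.5902 -0.0861  0.2398] ((587.3157958984375, -82.46743774414062), 19.489715576171875)
 tube fit [ 0.5859 -0.081 ] 703
 arm [   0.5595    0.8288  551.7463 -138.6673] 55.975582 0.2120770395215733 239
```

View pics/rect.png

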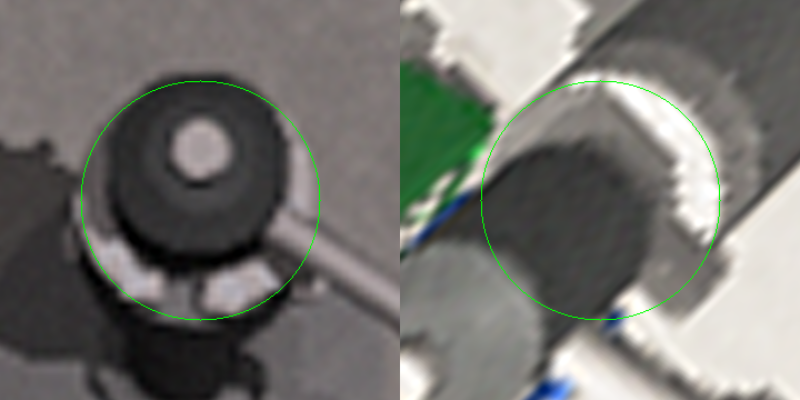

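Left panel: the crown notch shows as a grey gap near (183,292), straight below the hub and slightly left, so it bears about 172–176°. The hub axis is at about (0.585, -0.080). From its current -123.5°, the hook must turn about 61° clockwise, which is within the 0.6–1.4 rad given. I move above the shank and part-open the fingers on the way.

```bash
python3 -m pendant '[{"dz":-0.09,"hand":-0.4},{"dz":-0.09,"hand":-0.4},{"dz":-0.09,"hand":-0.4},{"dx":-0.28,"dy":-0.254,"dz":-0.094,"wz":-40,"hand":-0.4},{"dx":-0.28,"dy":-0.254,"dz":-0.094,"wz":-40,"hand":-0.4},{"dx":-0.28,"dy":-0.254,"dz":-0.094,"wz":-40,"hand":-0.4},{"dx":-0.28,"dy":-0.254,"dz":-0.094,"wz":-40,"hand":-0.4},{"dx":-0.28,"dy":-0.254,"dz":-0.094,"wz":-40,"hand":-0.4},{"dx":-0.28,"dy":-0.254,"dz":-0.094,"wz":-40,"hand":-0.4},{"dx":-0.28,"dy":-0.254,"dz":-0.094,"wz":-40,"hand":-0.4},{"dx":-0.561,"dy":-0.509,"dz":-0.094,"wz":-80,"hand":-0.4},{"dx":-0.561,"dy":-0.509,"dz":-0.094,"wz":-80,"hand":-0.4},{"dx":-0.561,"dy":-0.509,"dz":-0.094,"wz":-80,"hand":-0.4},{"dx":-0.561,"dy":-0.509,"dz":-0.094,"wz":-80,"hand":-0.4},{"dx":-0.561,"dy":-0.509,"dz":-0.094,"wz":-80,"hand":-0.4},{"dx":-0.561,"dy":-0.509,"dz":-0.094,"wz":-80,"hand":-0.4},{"dx":-0.561,"dy":-0.509,"dz":-0.094,"wz":-80,"hand":-0.4},{"dx":-0.561,"dy":-0.509,"dz":-0.094,"wz":-80,"hand":-0.4},{"dx":-0.561,"dy":-0.509,"dz":-0.094,"wz":-80,"hand":-0.4},{"dx":-0.561,"dy":-0.509,"dz":-0.094,"wz":-80,"hand":-0.4}]'
cat >> h.py <<'E'
HUB=np.array([.585,-.080])
def delta(pos,yaw_y):  # tool-frame shift and wz (deg) to reach pos, tool down, y axis at yaw_y deg
    s,p,M=st(); d=M.T@(np.array(pos)-p); cur=np.degrees(np.arctan2(M[1,1],M[0,1]))
    wz=-((yaw_y-cur+180)%360-180)
    print("t",round(s['time'],2),"pos",p.round(4),"y yaw",round(cur,2),"zaxis",M[:,2].round(3),"F",np.round(s['contact_force'],1),"w",round(s['gripper_width'],3),"-> d",d.round(4),"wz",round(wz,2))
def at(bear,r,z): b=np.radians(bear); return [HUB[0]+r*np.cos(b),HUB[1]+r*np.sin(b),z]
E
python3 -c "
from h import *
delta(at(-123.5,.042,.3),146.5)"
```

```text
t 1.2 pos [0.2467 0.5742 0.2058] y yaw 66.75 zaxis [-0. -0. -1.] F [ 0.6 -1.   0.3] w 1.003 -> d [-0.5616 -0.5089 -0.0942] wz -79.75invalid input
```

```bash
python3 -m pendant '[{"wx":0,"wy":0,"wz":0,"dx":0,"dy":0,"dz":-0.09,"hand":-0.4},{"wx":0,"wy":0,"wz":0,"dx":0,"dy":0,"dz":-0.09,"hand":-0.4},{"wx":0,"wy":0,"wz":0,"dx":0,"dy":0,"dz":-0.09,"hand":-0.4}]'
```

```text
time: 1.45
tool_pos: [0.2481, 0.5766, 0.3048]
tool_rot: [0.002, 0.201, 0.979, 0.006]
contact_force: [0.2, 0.4, 1.5]
gripper_width: 0.6
```

```bash
python3 -m pendant '[{"wx":0,"wy":0,"wz":-40,"dx":-0.28,"dy":-0.254,"dz":-0.004,"hand":-0.4},{"wx":0,"wy":0,"wz":-40,"dx":-0.28,"dy":-0.254,"dz":-0.004,"hand":-0.4},{"wx":0,"wy":0,"wz":-40,"dx":-0.28,"dy":-0.254,"dz":-0.004,"hand":-0.4},{"wx":0,"wy":0,"wz":-40,"dx":-0.28,"dy":-0.254,"dz":-0.004,"hand":-0.4},{"wx":0,"wy":0,"wz":-40,"dx":-0.28,"dy":-0.254,"dz":-0.004,"hand":-0.4},{"wx":0,"wy":0,"wz":-40,"dx":-0.28,"dy":-0.254,"dz":-0.004,"hand":-0.4},{"wx":0,"wy":0,"wz":-80,"dx":-0.561,"dy":-0.509,"dz":-0.004,"hand":-0.4},{"wx":0,"wy":0,"wz":-80,"dx":-0.561,"dy":-0.509,"dz":-0.004,"hand":-0.4},{"wx":0,"wy":0,"wz":-80,"dx":-0.561,"dy":-0.509,"dz":-0.004,"hand":-0.4},{"wx":0,"wy":0,"wz":-80,"dx":-0.561,"dy":-0.509,"dz":-0.004,"hand":-0.4},{"wx":0,"wy":0,"wz":-80,"dx":-0.561,"dy":-0.509,"dz":-0.004,"hand":-0.4},{"wx":0,"wy":0,"wz":-80,"dx":-0.561,"dy":-0.509,"dz":-0.004,"hand":-0.4},{"wx":0,"wy":0,"wz":-80,"dx":-0.561,"dy":-0.509,"dz":-0.004,"hand":-0.4},{"wx":0,"wy":0,"wz":-80,"dx":-0.561,"dy":-0.509,"dz":-0.004,"hand":-0.4},{"wx":0,"wy":0,"wz":-80,"dx":-0.561,"dy":-0.509,"dz":-0.004,"hand":-0.4},{"wx":0,"wy":0,"wz":-80,"dx":-0.561,"dy":-0.509,"dz":-0.004,"hand":-0.4},{"wx":0,"wy":0,"wz":-80,"dx":-0.561,"dy":-0.509,"dz":-0.004,"hand":-0.4},{"wx":0,"wy":0,"wz":-80,"dx":-0.561,"dy":-0.509,"dz":-0.004,"hand":-0.4},{"wx":0,"wy":0,"wz":-80,"dx":-0.561,"dy":-0.509,"dz":-0.004,"hand":-0.4},{"wx":0,"wy":0,"wz":-80,"dx":-0.561,"dy":-0.509,"dz":-0.004,"hand":-0.4}]'
python3 -c "
from h import *
delta(at(-123.5,.042,.3),146.5)"
```

```text
time: 3.12
tool_pos: [0.5624, -0.1199, 0.2992]
tool_rot: [-0.0, -0.473, 0.881, -0.001]
contact_force: [-0.5, -0.5, 0.0]
gripper_width: 0.299
t 3.12 pos [ 0.5624 -0.1199  0.2992] y yaw 146.47 zaxis [-0.    -0.002 -1.   ] F [-0.5 -0.5  0. ] w 0.299 -> d [-0.0038  0.0032 -0.0008] wz -0.03
```

```bash
python3 -m pendant '[{"wx":0,"wy":0,"wz":0,"dx":0,"dy":0,"dz":0.03,"hand":-0.4},{"wx":0,"wy":0,"wz":0,"dx":0,"dy":0,"dz":0.04,"hand":-0.4},{"wx":0,"wy":0,"wz":0,"dx":0,"dy":0,"dz":0.045,"hand":-0.4},{"wx":0,"wy":0,"wz":0,"dx":0,"dy":0,"dz":0.045,"hand":-0.4}]'
python3 - <<'E'
from h import *
delta(at(-123.5,.042,.205),146.5)
n="scene"; im,d=cams.grab_frame("scene"); a=cv2.resize(im[180:300,250:390,::-1],(560,480),interpolation=cv2.INTER_CUBIC); cv2.imwrite("pics/straddle.png",a)
E
```

```text
time: 3.45
tool_pos: [0.5601, -0.1139, 0.2529]
tool_rot: [-0.001, -0.476, 0.88, 0.001]
contact_force: [0.5, 0.5, 0.6]
gripper_width: 0.297
t 3.45 pos [ 0.5601 -0.1139  0.2529] y yaw 146.8 zaxis [-0.003  0.001 -1.   ] F [0.5 0.5 0.6] w 0.297 -> d [ 0.     -0.0022  0.0479] wz 0.3
```

View pics/straddle.png

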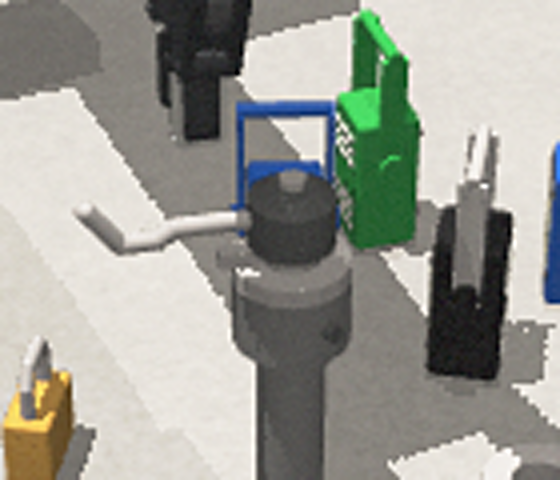

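The crop shows the fingertips at about (195,135), which is scene px (299,214), and the hook arm from (85,210) to (245,220). I check that this projection fits the TCP.

Run:
```python
from h import *
s,p,M=st()
print(w2p("scene",p),w2p("scene",at(-123.5,.042,.228)),w2p("scene",at(-123.5,.09,.242)))
im,d=cams.grab_frame("scene"); P=cloud("scene",d)
m=(np.hypot(P[...,0]-p[0],P[...,1]-p[1])<.08)&(P[...,2]>.25)&(P[...,2]<.31); q=P[m]; print(q.min(0),q.max(0),len(q), q[q[:,2]<.275].mean(0))
print(d[205,297],P[205,297],P[212,300],P[170,310])
```

```text
(np.float64(298.5245023654376), np.float64(221.93845477688106)) (np.float64(298.81020134693745), np.float64(235.17249254340697)) (np.float64(270.8958320102291), np.float64(231.9517527301184))
[ 0.53881352 -0.13644093  0.27972987] [ 0.5869941  -0.11205654  0.30987907] 242 [nan nan nan]
0.8558056 [ 0.57958144 -0.13450273  0.30554085] [ 0.58197681 -0.13045469  0.29143284] [1.07061182e-01 3.73665460e-01 1.17258266e-04]<stdin>:5: RuntimeWarning: Mean of empty slice.
  ret = um.true_divide(
```

Run:
```python
from h import *
np.set_printoptions(precision=4,suppress=True)
for n in("scene","top"):
    im,d=cams.grab_frame(n); s,p,M=st(); print(n,p,s['time'],s['gripper_width'])
    d0=np.load(f"pics/{n}0.npy"); P=cloud(n,d)
    m=(d>0)&((d<d0-.02)|(d0==0)); q=P[m]; q=q[(np.hypot(*(q[:,:2]-p[:2]).T)<.09)]
    q=q[np.argsort(q[:,2])]; t=(q[:,:2]-p[:2])@M[:2,:2]
    print(len(q)); print(np.c_[q[:12],t[:12]]); 
    v,u=np.where(m[150:280,230:360]); print("rows",v.max()+150, "u at max",u[v==v.max()]+230)
```

```text
scene [ 0.5616 -0.1143  0.2563] 3.6 0.299231211786677
12110
[[ 0.6406 -0.127  -0.0032 -0.0326 -0.073 ]
 [ 0.5868 -0.1924 -0.0029  0.0516 -0.0638]
 [ 0.5758 -0.1769  0.0009  0.0446 -0.0461]
 [ 0.6116 -0.1323  0.0011 -0.0123 -0.0517]
 [ 0.5345 -0.1326  0.0014  0.0302  0.0127]
 [ 0.5573 -0.1541  0.0028  0.0357 -0.0181]
 [ 0.5564 -0.1206  0.0078  0.0081  0.0009]
 [ 0.6173 -0.1217  0.0081 -0.0243 -0.0507]
 [ 0.6354 -0.0992  0.0096 -0.053  -0.0535]
 [ 0.6204 -0.114   0.0099 -0.0325 -0.049 ]
 [ 0.5993 -0.1168  0.0104 -0.0185 -0.0329]
 [ 0.5961 -0.0947  0.1326 -0.0353 -0.0181]]
rows 279 u at max [268]
top [ 0.5618 -0.1144  0.2565] 3.65 0.2966556127267955
15276
[[ 0.5483 -0.1587 -0.0002  0.0445 -0.013 ]
 [ 0.5435 -0.1368  0.      0.0287  0.003 ]
 [ 0.5397 -0.1957  0.0006  0.0801 -0.0261]
 [ 0.5596 -0.1981  0.0013  0.0712 -0.044 ]
 [ 0.5687 -0.1211  0.0074  0.0017 -0.0095]
 [ 0.5801 -0.0529  0.1866 -0.0615  0.0183]
 [ 0.5507 -0.128   0.2276  0.0174  0.0018]
 [ 0.5751 -0.0703  0.2385 -0.0443  0.013 ]
 [ 0.5714 -0.077   0.2402 -0.0366  0.0125]
 [ 0.5389 -0.1105  0.2847  0.0093  0.0213]
 [ 0.5382 -0.1119  0.2879  0.0108  0.0211]
 [ 0.5397 -0.1103  0.2885  0.0086  0.0208]]
rows 279 u at max [261 262 263 264 265 266 267 268 269 270 271 272 273 274 275 276 277 278
 279 280 281 282 283 284 285 286 287 288 289 290 291 292 293 294 295 296
 297 298 299 300 301 302 303 304 305 306 307 308 309 310 311 312 313 314
 315 316 317 318 319 320 321 322 323 324 325 326 327 328 329 330 331 332
 333 334 335 336 337 338 339 340 341 342 343 344 345 346 347 348 349 350
 351 352 353 354 355 356 357 358 359]
```

The visible backs of the fingers end about 25 mm above the reported TCP at this opening, so I go a bit deeper. The fingers stay outside the 27 mm crown radius, and I check when down.

```bash
python3 -m pendant '[{"wx":0,"wy":0,"wz":0,"dx":0.0025,"dy":0,"dz":0.015,"hand":-0.4},{"wx":0,"wy":0,"wz":0,"dx":0.0025,"dy":0,"dz":0.03,"hand":-0.4},{"wx":0,"wy":0,"wz":0,"dx":0.0025,"dy":0,"dz":0.045,"hand":-0.4},{"wx":0,"wy":0,"wz":0,"dx":0.0025,"dy":0,"dz":0.06,"hand":-0.4},{"wx":0,"wy":0,"wz":0,"dx":0.0025,"dy":0,"dz":0.065,"hand":-0.4},{"wx":0,"wy":0,"wz":0,"dx":0.0025,"dy":0,"dz":0.065,"hand":-0.4}]'
python3 - <<'E'
from h import *
delta(at(-123.5,.044,.190),146.5)
n="scene"; im,d=cams.grab_frame("scene"); a=cv2.resize(im[180:290,250:370,::-1],(600,550),interpolation=cv2.INTER_CUBIC); cv2.imwrite("pics/straddle2.png",a)
E
```

```text
time: 4.15
tool_pos: [0.5586, -0.1165, 0.1875]
tool_rot: [-0.001, -0.475, 0.88, 0.001]
contact_force: [0.4, 0.3, 0.1]
gripper_width: 0.297
t 4.15 pos [ 0.5586 -0.1165  0.1875] y yaw 146.76 zaxis [-0.003  0.001 -1.   ] F [0.4 0.3 0.1] w 0.297 -> d [-0.001  -0.0018 -0.0025] wz 0.26
```

View pics/straddle2.png

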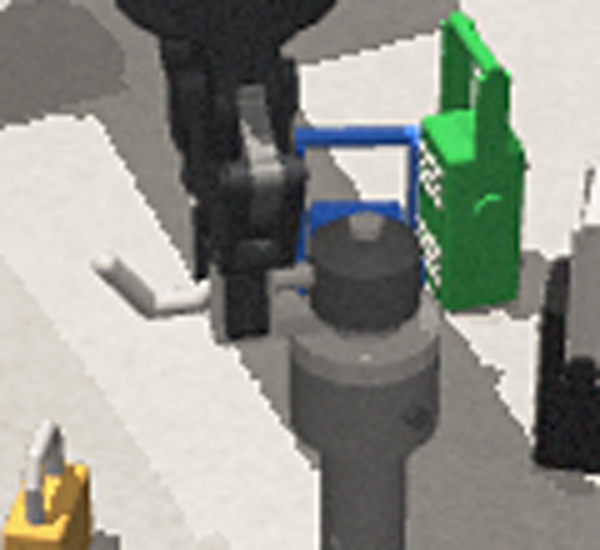

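The fingers now straddle the shank at crop (240,290), with tips just below it, and there is no contact force. I arc 45° clockwise about the hub.

```bash
python3 -m pendant '[{"wx":0,"wy":0,"wz":3,"dx":0,"dy":0.0023,"dz":0,"hand":-0.4},{"wx":0,"wy":0,"wz":6,"dx":-0.0002,"dy":0.0046,"dz":0,"hand":-0.4},{"wx":0,"wy":0,"wz":9,"dx":-0.0005,"dy":0.0069,"dz":0,"hand":-0.4},{"wx":0,"wy":0,"wz":12,"dx":-0.001,"dy":0.0091,"dz":0,"hand":-0.4},{"wx":0,"wy":0,"wz":15,"dx":-0.0015,"dy":0.0114,"dz":0,"hand":-0.4},{"wx":0,"wy":0,"wz":18,"dx":-0.0022,"dy":0.0136,"dz":0,"hand":-0.4},{"wx":0,"wy":0,"wz":21,"dx":-0.0029,"dy":0.0158,"dz":0,"hand":-0.4},{"wx":0,"wy":0,"wz":24,"dx":-0.0038,"dy":0.0179,"dz":0,"hand":-0.4}]' && python3 -m pendant '[{"wx":0,"wy":0,"wz":3,"dx":0,"dy":0.0023,"dz":0,"hand":-0.4},{"wx":0,"wy":0,"wz":6,"dx":-0.0002,"dy":0.0046,"dz":0,"hand":-0.4},{"wx":0,"wy":0,"wz":9,"dx":-0.0005,"dy":0.0069,"dz":0,"hand":-0.4},{"wx":0,"wy":0,"wz":12,"dx":-0.001,"dy":0.0091,"dz":0,"hand":-0.4},{"wx":0,"wy":0,"wz":15,"dx":-0.0015,"dy":0.0114,"dz":0,"hand":-0.4},{"wx":0,"wy":0,"wz":18,"dx":-0.0022,"dy":0.0136,"dz":0,"hand":-0.4},{"wx":0,"wy":0,"wz":21,"dx":-0.0029,"dy":0.0158,"dz":0,"hand":-0.4},{"wx":0,"wy":0,"wz":21,"dx":-0.0029,"dy":0.0158,"dz":0,"hand":-0.4}]'
cat > arm.py <<'E'
from h import *
np.set_printoptions(precision=4,suppress=True)
for n in("top","scene"):
    im,d=cams.grab_frame(n); P=cloud(n,d); r=np.hypot(P[...,0]-HUB[0],P[...,1]-HUB[1])
    for lo,hi,nm in((.072,.11,"outer"),(.058,.08,"saddle")):
        q=P[(r>lo)&(r<hi)&(P[...,2]>.207)&(P[...,2]<.252)]
        if len(q)>3:
            b=np.degrees(np.arctan2(q[:,1]-HUB[1],q[:,0]-HUB[0]))%360; c=q.mean(0); print(n,nm,len(q),"bearing med",np.median(b).round(1),"z max/med",np.percentile(q[:,2],[50,95]).round(4),"rmax",np.hypot(*(q[:,:2]-HUB).T).max().round(4))
    h=P[(r<.017)&(P[...,2]>.2)&(P[...,2]<.26)]; print(n,"hub z",np.percentile(h[:,2],[50,80,95]).round(4),len(h))
s,p,M=st(); v=p[:2]-HUB
print("t",round(s['time'],2),p.round(4),"tool bearing",np.degrees(np.arctan2(v[1],v[0]))%360,"r",np.hypot(*v),"yaw",np.degrees(np.arctan2(M[1,1],M[0,1])),"F tool",(M.T@s['contact_force']).round(1),"w",s['gripper_width'])
E
python3 arm.py
```

```text
time: 4.87
tool_pos: [0.5485, -0.1046, 0.1916]
tool_rot: [0.002, -0.281, 0.96, -0.002]
contact_force: [2.3, -2.1, -1.4]
gripper_width: 0.303
time: 5.53
tool_pos: [0.5422, -0.0896, 0.1916]
tool_rot: [0.002, -0.102, 0.995, -0.001]
contact_force: [2.7, -0.7, -0.8]
gripper_width: 0.301
top outer 63 bearing med 200.0 z max/med [0.2388 0.2463] rmax 0.0939
top saddle 49 bearing med 199.6 z max/med [0.2276 0.2348] rmax 0.0798Traceback (most recent call last):
  File "arm.py", line 9, in <module>
    h=P[(r<.017)&(P[...,2]>.2)&(P[...,2]<.26)]; print(n,"hub z",np.percentile(h[:,2],[50,80,95]).round(4),len(h))
                                                                ~~~~~~~~~~~~~^^^^^^^^^^^^^^^^^^^
    return _quantile_unchecked(
        a, q, axis, out, overwrite_input, method, keepdims, weights)
    return _ureduce(a,
                    func=_quantile_ureduce_func,
    ...<5 lines>...
                    overwrite_input=overwrite_input,
                    method=method)
    r = func(a, **kwargs)
    result = _quantile(arr,
                       quantiles=q,
    ...<2 lines>...
                       out=out,
                       weights=wgt)
    slices_having_nans = np.isnan(arr[-1, ...])
                                  ~~~^^^^^^^^^
IndexError: index -1 is out of bounds for axis 0 with size 0
```

The hook is now at 200°, with the tip top at 0.246, so it is still riding. From here I use short typed steps of 2° and stop if the force rises.

```bash
sed -i 's/^    h=P.*$/    h=P[(r<.017)\&(P[...,2]>.2)\&(P[...,2]<.26)]; print(n,"hub z",np.percentile(h[:,2],[50,80,95]).round(4) if len(h) else "-")/' arm.py
cat > ok.py <<'E'
import sys; from h import *
s,p,M=st(); F=M.T@s['contact_force']; print(F.round(1)); sys.exit(abs(F[:2]).max()>6)
E
P="python3 -m pendant"; (python3 -m pendant '[{"wx":0,"wy":0,"wz":1,"dx":0,"dy":0.0008,"dz":0,"hand":-0.4},{"wx":0,"wy":0,"wz":2,"dx":0,"dy":0.0015,"dz":0,"hand":-0.4}]' && python3 ok.py && python3 -m pendant '[{"wx":0,"wy":0,"wz":1,"dx":0,"dy":0.0008,"dz":0,"hand":-0.4},{"wx":0,"wy":0,"wz":2,"dx":0,"dy":0.0015,"dz":0,"hand":-0.4}]' && python3 ok.py && python3 -m pendant '[{"wx":0,"wy":0,"wz":1,"dx":0,"dy":0.0008,"dz":0,"hand":-0.4},{"wx":0,"wy":0,"wz":2,"dx":0,"dy":0.0015,"dz":0,"hand":-0.4}]' && python3 ok.py && python3 -m pendant '[{"wx":0,"wy":0,"wz":1,"dx":0,"dy":0.0008,"dz":0,"hand":-0.4},{"wx":0,"wy":0,"wz":2,"dx":0,"dy":0.0015,"dz":0,"hand":-0.4}]' && python3 ok.py && python3 -m pendant '[{"wx":0,"wy":0,"wz":1,"dx":0,"dy":0.0008,"dz":0,"hand":-0.4},{"wx":0,"wy":0,"wz":2,"dx":0,"dy":0.0015,"dz":0,"hand":-0.4}]' && python3 ok.py && python3 -m pendant '[{"wx":0,"wy":0,"wz":1,"dx":0,"dy":0.0008,"dz":0,"hand":-0.4},{"wx":0,"wy":0,"wz":2,"dx":0,"dy":0.0015,"dz":0,"hand":-0.4}]' && python3 ok.py) | grep '^\['; python3 arm.py
```

```text
[-3.5 -3.2 -2.1]
top outer 62 bearing med 198.2 z max/med [0.2384 0.2452] rmax 0.0942
top saddle 47 bearing med 197.8 z max/med [0.2279 0.2357] rmax 0.0796
top hub z -
scene outer 73 bearing med 201.6 z max/med [0.2343 0.2442] rmax 0.0927
scene saddle 59 bearing med 203.0 z max/med [0.2267 0.2401] rmax 0.0797
scene hub z [0.2406 0.2427 0.2463]
t 5.85 [ 0.5413 -0.0882  0.191 ] tool bearing 190.66062786926628 r 0.04441800684426467 yaw 99.73704877067642 F tool [-1.8 -4.  -2.4] w 0.29673128218816786False
```

```bash
sed -i 's/sys.exit(\(.*\))$/sys.exit(int(\1))/' ok.py
(python3 -m pendant '[{"wx":0,"wy":0,"wz":1,"dx":0,"dy":0.0008,"dz":0,"hand":-0.4},{"wx":0,"wy":0,"wz":2,"dx":0,"dy":0.0015,"dz":0,"hand":-0.4}]' && python3 ok.py && python3 -m pendant '[{"wx":0,"wy":0,"wz":1,"dx":0,"dy":0.0008,"dz":0,"hand":-0.4},{"wx":0,"wy":0,"wz":2,"dx":0,"dy":0.0015,"dz":0,"hand":-0.4}]' && python3 ok.py && python3 -m pendant '[{"wx":0,"wy":0,"wz":1,"dx":0,"dy":0.0008,"dz":0,"hand":-0.4},{"wx":0,"wy":0,"wz":2,"dx":0,"dy":0.0015,"dz":0,"hand":-0.4}]' && python3 ok.py && python3 -m pendant '[{"wx":0,"wy":0,"wz":1,"dx":0,"dy":0.0008,"dz":0,"hand":-0.4},{"wx":0,"wy":0,"wz":2,"dx":0,"dy":0.0015,"dz":0,"hand":-0.4}]' && python3 ok.py && python3 -m pendant '[{"wx":0,"wy":0,"wz":1,"dx":0,"dy":0.0008,"dz":0,"hand":-0.4},{"wx":0,"wy":0,"wz":2,"dx":0,"dy":0.0015,"dz":0,"hand":-0.4}]' && python3 ok.py && python3 -m pendant '[{"wx":0,"wy":0,"wz":1,"dx":0,"dy":0.0008,"dz":0,"hand":-0.4},{"wx":0,"wy":0,"wz":2,"dx":0,"dy":0.0015,"dz":0,"hand":-0.4}]' && python3 ok.py) | grep '^\['; python3 arm.py
```

```text
[-2.4 -3.4 -2.2]
[-1.2 -2.6 -2.7]
[-0.8 -3.2 -2.1]
[-1.8 -2.9 -3.2]
[-1.8 -3.7 -3.1]
[-2.4 -3.4 -2.5]
top outer 63 bearing med 186.2 z max/med [0.2397 0.2462] rmax 0.0939
top saddle 44 bearing med 186.3 z max/med [0.227  0.2337] rmax 0.0791
top hub z -
scene outer 34 bearing med 190.0 z max/med [0.2284 0.2341] rmax 0.0858
scene saddle 47 bearing med 190.1 z max/med [0.2279 0.2422] rmax 0.0792
scene hub z [0.2406 0.2426 0.2463]
t 6.95 [ 0.5397 -0.0785  0.1897] tool bearing 178.11605884908238 r 0.04533399750816589 yaw 87.71965663463223 F tool [-1.8 -2.3 -1.2] w 0.3010758020513628
```

```bash
(python3 -m pendant '[{"wx":0,"wy":0,"wz":1,"dx":0,"dy":0.0008,"dz":0,"hand":-0.4},{"wx":0,"wy":0,"wz":2,"dx":0,"dy":0.0015,"dz":0,"hand":-0.4}]' && python3 ok.py && python3 -m pendant '[{"wx":0,"wy":0,"wz":1,"dx":0,"dy":0.0008,"dz":0,"hand":-0.4},{"wx":0,"wy":0,"wz":2,"dx":0,"dy":0.0015,"dz":0,"hand":-0.4}]' && python3 ok.py && python3 -m pendant '[{"wx":0,"wy":0,"wz":1,"dx":0,"dy":0.0008,"dz":0,"hand":-0.4}]' && python3 ok.py && python3 -m pendant '[{"wx":0,"wy":0,"wz":1,"dx":0,"dy":0.0008,"dz":0,"hand":-0.4}]' && python3 ok.py && python3 -m pendant '[{"wx":0,"wy":0,"wz":1,"dx":0,"dy":0.0008,"dz":0,"hand":-0.4}]' && python3 ok.py && python3 -m pendant '[{"wx":0,"wy":0,"wz":1,"dx":0,"dy":0.0008,"dz":0,"hand":-0.4}]' && python3 ok.py && python3 -m pendant '[{"wx":0,"wy":0,"wz":1,"dx":0,"dy":0.0008,"dz":0,"hand":-0.4}]' && python3 ok.py && python3 -m pendant '[{"wx":0,"wy":0,"wz":1,"dx":0,"dy":0.0008,"dz":0,"hand":-0.4}]' && python3 ok.py&& python3 -m pendant '[{"wx":0,"wy":0,"wz":1,"dx":0,"dy":0.0008,"dz":0,"hand":-0.4}]' && python3 ok.py&& python3 -m pendant '[{"wx":0,"wy":0,"wz":1,"dx":0,"dy":0.0008,"dz":0,"hand":-0.4}]' && python3 ok.py) | grep '^\['; python3 arm.py
```

```text
[-2.3 -3.5 -1.5]
[-3.  -3.8 -0.9]
[-1.6 -3.1 -1.4]
[-2.6 -2.2 -0.9]
[-2.8 -3.2 -1. ]
[-2.4 -3.2 -0.7]
[-2.9 -3.1 -0.8]
[-3.4 -3.3 -0.3]
[-2.9 -2.9 -0.1]
[-2.6 -2.2  0.6]
top outer 62 bearing med 174.8 z max/med [0.2381 0.2455] rmax 0.0937
top saddle 51 bearing med 175.0 z max/med [0.2257 0.2322] rmax 0.0788
top hub z -
scene outer 6 bearing med 178.7 z max/med [0.2258 0.2284] rmax 0.0779
scene saddle 23 bearing med 178.2 z max/med [0.2285 0.2511] rmax 0.0779
scene hub z [0.2395 0.2416 0.2453]
t 8.05 [ 0.5403 -0.0686  0.1891] tool bearing 165.69506184987543 r 0.0460907666920383 yaw 75.72072085983336 F tool [ 1.1 -0.3  0.3] w 0.3034588235429698
```

The force has gone to about 0 and the hub reads slightly lower, so it may be starting to drop. I hold for a couple of rows and measure again.

```bash
python3 -m pendant '[{"wx":0,"wy":0,"wz":0,"dx":0,"dy":0,"dz":0,"hand":-0.4},{"wx":0,"wy":0,"wz":0,"dx":0,"dy":0,"dz":0,"hand":-0.4}]'; python3 arm.py
```

```text
time: 8.22
tool_pos: [0.5406, -0.0687, 0.1894]
tool_rot: [-0.001, 0.124, 0.992, 0.001]
contact_force: [0.4, 0.1, 0.6]
gripper_width: 0.301
top outer 60 bearing med 173.2 z max/med [0.2332 0.2396] rmax 0.0943
top saddle 52 bearing med 173.4 z max/med [0.22   0.2264] rmax 0.0798
top hub z -
scene outer 7 bearing med 177.2 z max/med [0.2236 0.2268] rmax 0.0807
scene saddle 15 bearing med 177.1 z max/med [0.231  0.2428] rmax 0.0785
scene hub z [0.2341 0.2366 0.2395]
t 8.32 [ 0.5408 -0.069   0.1896] tool bearing 166.04061529990375 r 0.045548720362475044 yaw 75.76043776357717 F tool [ 0.9 -1.1  0.3] w 0.2977366759515868
```

The hook has dropped: its tip top went from 0.246 to 0.2396 and the hub by 7 mm, at a bearing of about 174°, with contact force about 0. I centre the straddle and lift straight out.

```bash
python3 -m pendant '[{"wx":0,"wy":0,"wz":0,"dx":0,"dy":-0.004,"dz":0,"hand":-0.4},{"wx":0,"wy":0,"wz":0,"dx":0,"dy":-0.004,"dz":0,"hand":-0.4},{"wx":0,"wy":0,"wz":0,"dx":0,"dy":-0.004,"dz":-0.03,"hand":-0.4},{"wx":0,"wy":0,"wz":0,"dx":0,"dy":-0.004,"dz":-0.07,"hand":-0.4},{"wx":0,"wy":0,"wz":0,"dx":0,"dy":-0.004,"dz":-0.11,"hand":-0.4},{"wx":0,"wy":0,"wz":0,"dx":0,"dy":-0.004,"dz":-0.11,"hand":-0.2}]'
python3 -c "
from h import *
delta([.530,.124,.24],123)"
```

```text
time: 8.82
tool_pos: [0.5435, -0.0743, 0.3104]
tool_rot: [0.008, 0.124, 0.992, -0.001]
contact_force: [0.3, -0.5, 2.0]
gripper_width: 0.394
t 8.82 pos [ 0.5435 -0.0743  0.3104] y yaw 75.74 zaxis [ 0.015 -0.004 -1.   ] F [ 0.3 -0.5  2. ] w 0.394 -> d [0.063  0.1889 0.0694] wz -47.26
```

```bash
python3 -m pendant '[{"wx":0,"wy":0,"wz":-25,"dx":0.03,"dy":0.095,"dz":0.01,"hand":0.7},{"wx":0,"wy":0,"wz":-25,"dx":0.03,"dy":0.095,"dz":0.01,"hand":0.7},{"wx":0,"wy":0,"wz":-25,"dx":0.03,"dy":0.095,"dz":0.01,"hand":0.7},{"wx":0,"wy":0,"wz":-47.2,"dx":0.058,"dy":0.188,"dz":0.059,"hand":0.7},{"wx":0,"wy":0,"wz":-47.2,"dx":0.058,"dy":0.188,"dz":0.059,"hand":0.7},{"wx":0,"wy":0,"wz":-47.2,"dx":0.058,"dy":0.188,"dz":0.059,"hand":0.7},{"wx":0,"wy":0,"wz":-47.2,"dx":0.058,"dy":0.188,"dz":0.059,"hand":0.7},{"wx":0,"wy":0,"wz":-47.2,"dx":0.058,"dy":0.188,"dz":0.059,"hand":0.7},{"wx":0,"wy":0,"wz":-47.2,"dx":0.058,"dy":0.188,"dz":0.059,"hand":0.7},{"wx":0,"wy":0,"wz":-47.2,"dx":0.058,"dy":0.188,"dz":0.059,"hand":0.7},{"wx":0,"wy":0,"wz":-47.2,"dx":0.058,"dy":0.188,"dz":0.059,"hand":0.7}]'
python3 - <<'E'
from h import *
np.set_printoptions(precision=4,suppress=True)
delta([.530,.124,.085],123)
for n in("scene","top"):
    im,d=cams.grab_frame(n); P=cloud(n,d); b=im.mean(-1)
    k=P[(abs(P[...,0]-.53)<.05)&(abs(P[...,1]-.124)<.045)&(P[...,2]>.128)&(P[...,2]<.15)]
    if len(k)>5: print(n,len(k),cv2.minAreaRect((k[:,:2]*1000).astype(np.float32)))
    c=im[180:290,300:420] if n=="scene" else im[200:310,170:290]
    cv2.imwrite(f"pics/pre_{n}.png",cv2.resize(c[:,:,::-1],(400,367),interpolation=cv2.INTER_CUBIC))
    q=P[(np.hypot(P[...,0]-.54,P[...,1]+.08)<.09)&(P[...,2]>.207)&(P[...,2]<.25)]
    r=np.hypot(*(q[:,:2]-HUB).T); o=q[(r>.03)]; l=cv2.fitLine((o[:,:2]*1000).astype(np.float32),cv2.DIST_HUBER,0,.01,.01).ravel(); print(n,"arm line",np.degrees(np.arctan2(l[1],l[0])),l[2:],"rmax",r.max(),q[r>.08].mean(0), "tip zmax",np.percentile(q[r>.08][:,2],95))
    h=P[(np.hypot(P[...,0]-.585,P[...,1]+.08)<.028)&(P[...,2]>.228)&(P[...,2]<.25)]; print(n,"hub",cv2.minEnclosingCircle((h[:,:2]*1000).astype(np.float32)),h[:,2].max())
cv2.imwrite("pics/pre.png",np.hstack([cv2.imread("pics/pre_scene.png"),cv2.imread("pics/pre_top.png")]))
E
```

```text
time: 9.73
tool_pos: [0.5307, 0.1225, 0.2416]
tool_rot: [0.001, -0.282, 0.959, -0.0]
contact_force: [1.1, -0.1, -0.5]
gripper_width: 0.853
t 9.73 pos [0.5307 0.1225 0.2416] y yaw 122.81 zaxis [ 0.001  0.    -1.   ] F [ 1.1 -0.1 -0.5] w 0.853 -> d [-0.0001  0.0018  0.1566] wz -0.19
scene 98 ((531.0656127929688, 122.61717987060547), (15.249629020690918, 59.70622634887695), 32.21961212158203)
scene arm line -8.104823 [521.1089 -76.2594] rmax 0.09290860995510578 [ 0.5005 -0.0727  0.2333] tip zmax 0.23857992907485862
scene hub ((587.7842407226562, -82.93201446533203), 20.34490203857422) 0.24181016558468615
top 162 ((529.449462890625, 125.38617706298828), (16.620851516723633, 53.88107681274414), 32.524803161621094)
top arm line -6.6118035 [523.3494 -72.3656] rmax 0.0946860531920585 [ 0.4983 -0.0693  0.2349] tip zmax 0.23966165624135471
top hub ((584.7230834960938, -79.38040924072266), 19.8515625) 0.24243864142682614
```

View pics/pre.png

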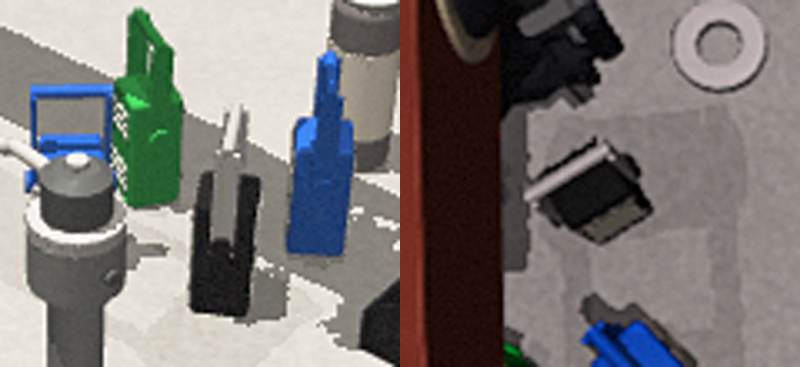

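The hook is down in the notch (left panel, tip at about (8,150)). The lamp stands clear under the gripper, with the bail in the right panel from (530,195) to (608,152), matching (0.530, 0.124) at yaw 33°. I descend astride the bail legs.

```bash
python3 -m pendant '[{"wx":0,"wy":0,"wz":0,"dx":0,"dy":0.0015,"dz":0.03,"hand":0.7},{"wx":0,"wy":0,"wz":0,"dx":0,"dy":0.0015,"dz":0.06,"hand":0.7},{"wx":0,"wy":0,"wz":0,"dx":0,"dy":0.0015,"dz":0.085,"hand":0.7},{"wx":0,"wy":0,"wz":0,"dx":0,"dy":0.0015,"dz":0.1,"hand":0.7},{"wx":0,"wy":0,"wz":0,"dx":0,"dy":0.0015,"dz":0.115,"hand":0.7}, {"wx":0,"wy":0,"wz":0,"dx":0,"dy":0.0015,"dz":0.13,"hand":0.7},{"wx":0,"wy":0,"wz":0,"dx":0,"dy":0.0015,"dz":0.145,"hand":0.7},{"wx":0,"wy":0,"wz":0,"dx":0,"dy":0.0015,"dz":0.155,"hand":0.7},{"wx":0,"wy":0,"wz":0,"dx":0,"dy":0.0015,"dz":0.155,"hand":0.7}]'
python3 - <<'E'
from h import *
delta([.530,.124,.085],123)
im,d=cams.grab_frame("scene"); c=im[150:290,300:440]
cv2.imwrite("pics/grasp.png",cv2.resize(c[:,:,::-1],(560,560),interpolation=cv2.INTER_CUBIC))
E
```

```text
time: 10.58
tool_pos: [0.5277, 0.1239, 0.0833]
tool_rot: [-0.002, -0.283, 0.959, 0.0]
contact_force: [-1.2, -0.0, -0.4]
gripper_width: 0.85
t 10.58 pos [0.5277 0.1239 0.0833] y yaw 122.89 zaxis [-0.004 -0.    -1.   ] F [-1.2 -0.  -0.4] w 0.85 -> d [-0.002  -0.0012 -0.0017] wz -0.11
```

View pics/grasp.png

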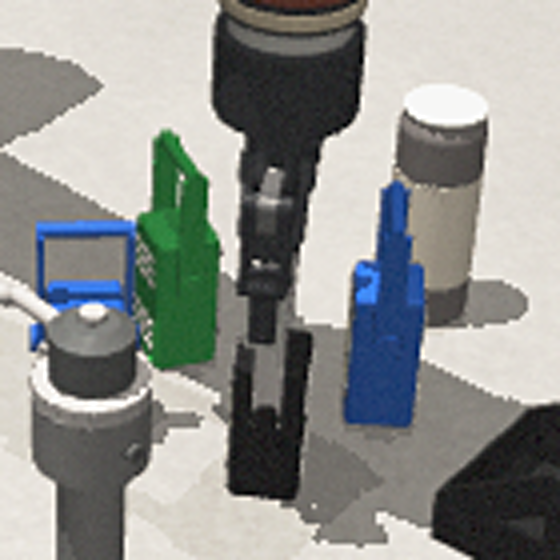

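The near finger (263,300) overlaps the bail leg down to about body-top level, clear of the bosses and neighbours. I close the gripper and then lift slightly.

```bash
python3 -m pendant '[{"wx":0,"wy":0,"wz":0,"dx":0,"dy":0,"dz":0,"hand":-1},{"wx":0,"wy":0,"wz":0,"dx":0,"dy":0,"dz":0,"hand":-1},{"wx":0,"wy":0,"wz":0,"dx":0,"dy":0,"dz":0,"hand":-1},{"wx":0,"wy":0,"wz":0,"dx":0,"dy":0,"dz":0,"hand":-1},{"wx":0,"wy":0,"wz":0,"dx":0,"dy":0,"dz":0,"hand":-1},{"wx":0,"wy":0,"wz":0,"dx":0,"dy":0,"dz":0,"hand":-1},{"wx":0,"wy":0,"wz":0,"dx":0,"dy":0,"dz":0,"hand":-1}]'; python3 -m pendant '[{"wx":0,"wy":0,"wz":0,"dx":0,"dy":0,"dz":-0.01,"hand":-1},{"wx":0,"wy":0,"wz":0,"dx":0,"dy":0,"dz":-0.03,"hand":-1},{"wx":0,"wy":0,"wz":0,"dx":0,"dy":0,"dz":-0.06,"hand":-1},{"wx":0,"wy":0,"wz":0,"dx":0,"dy":0,"dz":-0.1,"hand":-1},{"wx":0,"wy":0,"wz":0,"dx":0,"dy":0,"dz":-0.14,"hand":-1},{"wx":0,"wy":0,"wz":0,"dx":0,"dy":0,"dz":-0.165,"hand":-1},{"wx":0,"wy":0,"wz":0,"dx":0,"dy":0,"dz":-0.165,"hand":-1},{"wx":0,"wy":0,"wz":0,"dx":0,"dy":0,"dz":-0.165,"hand":-1}]'
python3 - <<'E'
from h import *
delta([.41,-.06,.25],84)
im,d=cams.grab_frame("scene"); P=cloud("scene",d); s,p,M=st()
q=P[(np.hypot(P[...,0]-p[0],P[...,1]-p[1])<.06)&(P[...,2]>.09)&(P[...,2]<.3)]; print(len(q),q.min(0),q.max(0))
cv2.imwrite("pics/lift.png",im[:,:,::-1])
E
```

```text
time: 11.22
tool_pos: [0.5307, 0.1245, 0.0875]
tool_rot: [0.002, -0.284, 0.959, -0.0]
contact_force: [1.1, 0.3, 6.3]
gripper_width: 0.617
time: 11.88
tool_pos: [0.5293, 0.1246, 0.2513]
tool_rot: [0.0, -0.284, 0.959, -0.0]
contact_force: [-0.1, 0.7, -5.8]
gripper_width: 0.618
t 11.88 pos [0.5293 0.1246 0.2513] y yaw 122.96 zaxis [ 0.001  0.    -1.   ] F [-0.1  0.7 -5.8] w 0.618 -> d [ 0.2005 -0.09    0.0011] wz 38.96
1105 [0.50550835 0.08614111 0.16460817] [0.55943321 0.15643121 0.29947538]
```

The lift is good: the lamp base is at 0.165 against TCP 0.251, so it has not slipped, and the bail sits at TCP + 0.048. The window approach needs the bail centre at z ≈ 0.250, i.e. TCP 0.2016. I carry the lamp to outside the hook tip, turning it 39.4° to the arm's bearing.

```bash
python3 -m pendant '[{"wx":0,"wy":0,"wz":3,"dx":0.0185,"dy":-0.0103,"dz":0,"hand":-1},{"wx":0,"wy":0,"wz":7,"dx":0.037,"dy":-0.0205,"dz":0,"hand":-1},{"wx":0,"wy":0,"wz":11,"dx":0.0555,"dy":-0.031,"dz":0,"hand":-1},{"wx":0,"wy":0,"wz":15,"dx":0.074,"dy":-0.041,"dz":0,"hand":-1},{"wx":0,"wy":0,"wz":19,"dx":0.0925,"dy":-0.0513,"dz":0,"hand":-1},{"wx":0,"wy":0,"wz":23,"dx":0.111,"dy":-0.0615,"dz":0,"hand":-1},{"wx":0,"wy":0,"wz":27,"dx":0.1295,"dy":-0.072,"dz":0,"hand":-1},{"wx":0,"wy":0,"wz":31,"dx":0.148,"dy":-0.082,"dz":0,"hand":-1},{"wx":0,"wy":0,"wz":35,"dx":0.1665,"dy":-0.0923,"dz":0,"hand":-1},{"wx":0,"wy":0,"wz":38,"dx":0.178,"dy":-0.099,"dz":0,"hand":-1},{"wx":0,"wy":0,"wz":39.4,"dx":0.1848,"dy":-0.1026,"dz":0,"hand":-1},{"wx":0,"wy":0,"wz":39.4,"dx":0.1848,"dy":-0.1026,"dz":0.025,"hand":-1},{"wx":0,"wy":0,"wz":39.4,"dx":0.1848,"dy":-0.1026,"dz":0.05,"hand":-1},{"wx":0,"wy":0,"wz":39.4,"dx":0.1848,"dy":-0.1026,"dz":0.05,"hand":-1},{"wx":0,"wy":0,"wz":39.4,"dx":0.1848,"dy":-0.1026,"dz":0.05,"hand":-1},{"wx":0,"wy":0,"wz":39.4,"dx":0.1848,"dy":-0.1026,"dz":0.05,"hand":-1}]'
python3 - <<'E'
from h import *
np.set_printoptions(precision=4,suppress=True)
delta([.5174,-.072,.2016],83.5)
s,p,M=st()
for n in("scene","top"):
    im,d=cams.grab_frame(n); P=cloud(n,d)
    q=P[(np.hypot(P[...,0]-p[0],P[...,1]-p[1])<.045)&(P[...,2]>.08)&(P[...,2]<.26)]
    if len(q): 
        l=(q[:,:2]-p[:2])@M[:2,:2]; print(n,len(q),"local lo/hi x,y",np.percentile(l,[1,99],axis=0).ravel(),"z",np.percentile(q[:,2],[1,99]))
        for lo,hi in((.11,.19),(.205,.245)):
            k=(q[:,2]>lo)&(q[:,2]<hi); 
            if k.sum()>5: print("  ",lo,k.sum(),np.percentile(l[k],[1,99],axis=0).ravel())
    c=im[150:290,180:360] if n=="scene" else None
    if c is not None: cv2.imwrite("pics/pre2.png",cv2.resize(c[:,:,::-1],(720,560),interpolation=cv2.INTER_CUBIC))
E
```

```text
time: 13.27
tool_pos: [0.4299, -0.0618, 0.2006]
tool_rot: [-0.001, 0.056, 0.998, 0.0]
contact_force: [-0.3, 0.0, -4.0]
gripper_width: 0.614
t 13.27 pos [ 0.4299 -0.0618  0.2006] y yaw 83.59 zaxis [-0.001  0.    -1.   ] F [-0.3  0.  -4. ] w 0.614 -> d [-0.0881 -0.0003 -0.0011] wz 0.09
scene 1726 local lo/hi x,y [-0.0235 -0.0414  0.0152  0.0345] z [0.117  0.2583]
   0.11 836 [-0.0238 -0.0327  0.0157  0.0187]
   0.205 256 [-0.0116 -0.0418  0.0076  0.0372]
```

View pics/pre2.png

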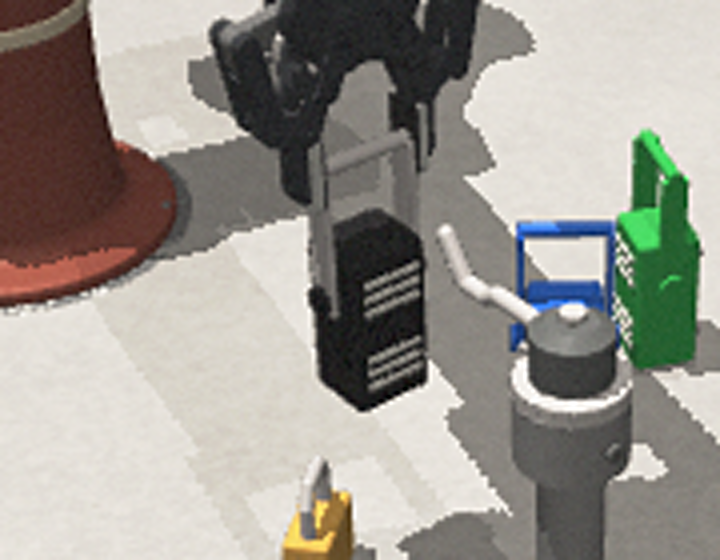

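The lamp hangs level at (370,300), with the bail from (325,165) to (405,135), the window open towards the hook, and the hook tip at (445,230). The body centre measures about 3 mm hookward of the TCP, so I advance 85 mm rather than 88, in two parts with a force check.

```bash
python3 -m pendant '[{"wx":0,"wy":0,"wz":0,"dx":-0.01,"dy":0,"dz":-0.001,"hand":-1},{"wx":0,"wy":0,"wz":0,"dx":-0.02,"dy":0,"dz":-0.001,"hand":-1},{"wx":0,"wy":0,"wz":0,"dx":-0.03,"dy":0,"dz":-0.001,"hand":-1},{"wx":0,"wy":0,"wz":0,"dx":-0.04,"dy":0,"dz":-0.001,"hand":-1}]' && python3 ok.py && python3 -m pendant '[{"wx":0,"wy":0,"wz":0,"dx":-0.01,"dy":0,"dz":0,"hand":-1},{"wx":0,"wy":0,"wz":0,"dx":-0.02,"dy":0,"dz":0,"hand":-1},{"wx":0,"wy":0,"wz":0,"dx":-0.03,"dy":0,"dz":0,"hand":-1},{"wx":0,"wy":0,"wz":0,"dx":-0.038,"dy":0,"dz":0,"hand":-1},{"wx":0,"wy":0,"wz":0,"dx":-0.045,"dy":0,"dz":0,"hand":-1},{"wx":0,"wy":0,"wz":0,"dx":-0.045,"dy":0,"dz":0,"hand":-1},{"wx":0,"wy":0,"wz":0,"dx":-0.045,"dy":0,"dz":0,"hand":-1}]'
python3 - <<'E'
from h import *
np.set_printoptions(precision=4,suppress=True)
delta([.5174,-.072,.2016],83.5)
s,p,M=st(); n="scene"
im,d=cams.grab_frame(n); P=cloud(n,d)
q=P[(np.hypot(P[...,0]-p[0],P[...,1]-p[1])<.045)&(P[...,2]>.08)&(P[...,2]<.20)]
l=(q[:,:2]-p[:2])@M[:2,:2]; print(len(q),np.percentile(l,[1,99],axis=0).ravel(),np.percentile(q[:,2],[1,99]))
cv2.imwrite("pics/thread.png",cv2.resize(im[160:290,230:370,::-1],(646,600),interpolation=cv2.INTER_CUBIC))
E
```

```text
time: 13.7
tool_pos: [0.4712, -0.0668, 0.2036]
tool_rot: [0.001, 0.056, 0.998, -0.0]
contact_force: [0.2, -0.9, -3.7]
gripper_width: 0.614
[-0.2 -0.9  3.7]
time: 14.28
tool_pos: [0.5147, -0.0717, 0.2021]
tool_rot: [-0.0, 0.056, 0.998, -0.0]
contact_force: [0.5, -0.2, -4.7]
gripper_width: 0.621
t 14.28 pos [ 0.5147 -0.0717  0.2021] y yaw 83.56 zaxis [-0. -0. -1.] F [ 0.5 -0.2 -4.7] w 0.621 -> d [-0.0027 -0.      0.0005] wz 0.06
869 [-0.0233 -0.0326  0.0167  0.01  ] [0.1175 0.1995]
```

View pics/thread.png

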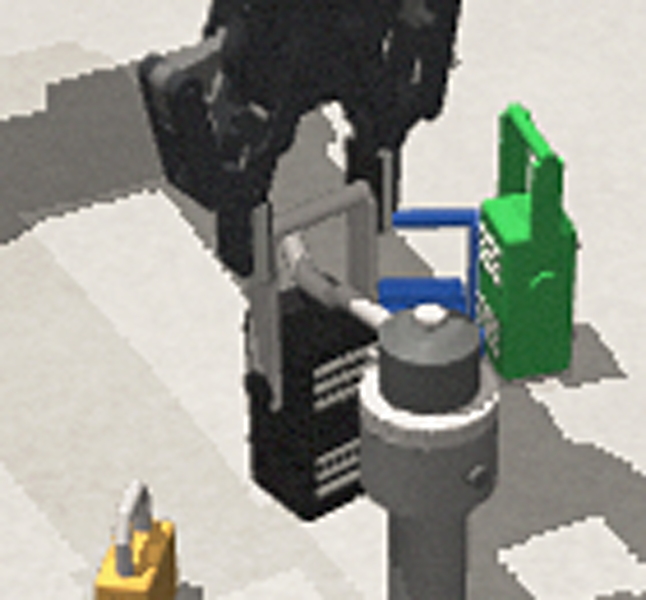

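The hook is threaded through the window: the tip at (293,248) is past the bail plane and the bail at (320,205) is above the arm. I project the expected points as a check, then lower in guarded steps.

```bash
python3 - <<'E'
from h import *
f=lambda p:tuple(((np.array(w2p("scene",p))-[230,160])*4.615).round())
print("seat arm",f([.5174,-.072,.216]),"tip",f([.585-.0894,-.0797+.0102,.235]),"bail mid",f([.5177,-.072,.2505]),f([.5147,-.072,.2505]))
E
python3 -m pendant '[{"wx":0,"wy":0,"wz":0,"dx":0,"dy":0,"dz":0.006,"hand":-1},{"wx":0,"wy":0,"wz":0,"dx":0,"dy":0,"dz":0.012,"hand":-1},{"wx":0,"wy":0,"wz":0,"dx":0,"dy":0,"dz":0.018,"hand":-1},{"wx":0,"wy":0,"wz":0,"dx":0,"dy":0,"dz":0.022,"hand":-1},{"wx":0,"wy":0,"wz":0,"dx":0,"dy":0,"dz":0.022,"hand":-1},{"wx":0,"wy":0,"wz":0,"dx":0,"dy":0,"dz":0.022,"hand":-1}]' && python3 ok.py && python3 -m pendant '[{"wx":0,"wy":0,"wz":0,"dx":0,"dy":0,"dz":0.001,"hand":-1},{"wx":0,"wy":0,"wz":0,"dx":0,"dy":0,"dz":0.001,"hand":-1}]' && python3 ok.py && python3 -m pendant '[{"wx":0,"wy":0,"wz":0,"dx":0,"dy":0,"dz":0.001,"hand":-1},{"wx":0,"wy":0,"wz":0,"dx":0,"dy":0,"dz":0.001,"hand":-1}]'
```

```text
seat arm (np.float64(317.0), np.float64(283.0)) tip (np.float64(282.0), np.float64(220.0)) bail mid (np.float64(316.0), np.float64(209.0)) (np.float64(310.0), np.float64(206.0))
time: 14.83
tool_pos: [0.5141, -0.0716, 0.1793]
tool_rot: [-0.001, 0.056, 0.998, 0.0]
contact_force: [-0.1, 0.9, -3.2]
gripper_width: 0.619
[0.2 0.9 3.2]
time: 15.0
tool_pos: [0.5145, -0.0717, 0.1789]
tool_rot: [0.0, 0.056, 0.998, -0.0]
contact_force: [-0.1, 1.0, -4.3]
gripper_width: 0.61
[0.2 1.  4.3]
time: 15.17
tool_pos: [0.5145, -0.0717, 0.1778]
tool_rot: [-0.0, 0.056, 0.998, 0.0]
contact_force: [0.1, -0.5, -4.7]
gripper_width: 0.617
```

Projections agree with the picture (seat arm (317,283), bail (316,209)). I continue in 1 mm steps until the hook takes the weight.

```bash
sed 's/abs(F\[:2\]).max()>6/(F[2]<1.5)|(abs(F[:2]).max()>4)/' ok.py > ok2.py; python3 -m pendant '[{"wx":0,"wy":0,"wz":0,"dx":0,"dy":0,"dz":0.001,"hand":-1},{"wx":0,"wy":0,"wz":0,"dx":0,"dy":0,"dz":0.001,"hand":-1}]' >/dev/null && python3 ok2.py && python3 -m pendant '[{"wx":0,"wy":0,"wz":0,"dx":0,"dy":0,"dz":0.001,"hand":-1},{"wx":0,"wy":0,"wz":0,"dx":0,"dy":0,"dz":0.001,"hand":-1}]' >/dev/null && python3 ok2.py && python3 -m pendant '[{"wx":0,"wy":0,"wz":0,"dx":0,"dy":0,"dz":0.001,"hand":-1},{"wx":0,"wy":0,"wz":0,"dx":0,"dy":0,"dz":0.001,"hand":-1}]'>/dev/null && python3 ok2.py && python3 -m pendant '[{"wx":0,"wy":0,"wz":0,"dx":0,"dy":0,"dz":0.001,"hand":-1},{"wx":0,"wy":0,"wz":0,"dx":0,"dy":0,"dz":0.001,"hand":-1}]'>/dev/null && python3 ok2.py; python3 -c "
from h import *
delta([.5174,-.072,.1766],83.5)"
```

```text
[ 0.5 -0.2  3.7]
[ 1.9  0.3 -0.8]
t 15.5 pos [ 0.5148 -0.0718  0.1768] y yaw 83.55 zaxis [ 0.001 -0.    -1.   ] F [-1.8  0.5  0.8] w 0.609 -> d [-0.0026  0.0001  0.0002] wz 0.05
```

Contact came at TCP 0.1768 (bail at 0.225, the expected seat height), with the weight on the hook at about 5 N. I open the gripper and retreat straight up.

```bash
python3 -m pendant '[{"wx":0,"wy":0,"wz":0,"dx":0,"dy":0,"dz":0,"hand":-0.1},{"wx":0,"wy":0,"wz":0,"dx":0,"dy":0,"dz":0,"hand":0.3},{"wx":0,"wy":0,"wz":0,"dx":0,"dy":0,"dz":0,"hand":0.5},{"wx":0,"wy":0,"wz":0,"dx":0,"dy":0,"dz":0,"hand":0.8},{"wx":0,"wy":0,"wz":0,"dx":0,"dy":0,"dz":0,"hand":0.9},{"wx":0,"wy":0,"wz":0,"dx":0,"dy":0,"dz":0,"hand":0.9},{"wx":0,"wy":0,"wz":0,"dx":0,"dy":0,"dz":0,"hand":0.9}]'; python3 -m pendant '[{"wx":0,"wy":0,"wz":0,"dx":0,"dy":0,"dz":-0.01,"hand":0.9},{"wx":0,"wy":0,"wz":0,"dx":0,"dy":0,"dz":-0.025,"hand":0.9},{"wx":0,"wy":0,"wz":0,"dx":0,"dy":0,"dz":-0.045,"hand":0.9},{"wx":0,"wy":0,"wz":0,"dx":0,"dy":0,"dz":-0.075,"hand":0.9},{"wx":0,"wy":0,"wz":0,"dx":0,"dy":0,"dz":-0.11,"hand":0.9},{"wx":0,"wy":0,"wz":0,"dx":0,"dy":0,"dz":-0.15,"hand":0.9},{"wx":0,"wy":0,"wz":0,"dx":0,"dy":0,"dz":-0.15,"hand":0.9},{"wx":0,"wy":0,"wz":0,"dx":0,"dy":0,"dz":-0.15,"hand":0.9}]'
python3 - <<'E'
from h import *
np.set_printoptions(precision=4,suppress=True)
for n in("scene","top"):
    im,d=cams.grab_frame(n); P=cloud(n,d)
    def bb(c,r,lo,hi):
        q=P[(np.hypot(P[...,0]-c[0],P[...,1]-c[1])<r)&(P[...,2]>lo)&(P[...,2]<hi)]; return (len(q),cv2.minAreaRect((q[:,:2]*1000).astype(np.float32)),np.percentile(q[:,2],[1,99])) if len(q)>5 else len(q)
    print(n,"body",bb((.517,-.072),.045,.085,.185)); print("  bail",bb((.517,-.072),.035,.217,.236))
    h=P[(np.hypot(P[...,0]-.585,P[...,1]+.08)<.017)&(P[...,2]>.2)&(P[...,2]<.26)]; print("  hub z",np.percentile(h[:,2],[50,80,95]) if len(h) else 0)
    for t in ("padlock","can","carton","tape_roll"): print("  ",t,[np.round(r['position'],3).tolist() for r in finder.look_for(n,t)][:1])
    cv2.imwrite(f"pics/end_{n}.png",cv2.resize((im[160:290,230:370] if n=="scene" else im[180:310,240:380])[:,:,::-1],(400,371),interpolation=cv2.INTER_CUBIC))
cv2.imwrite("pics/end.png",np.hstack([cv2.imread("pics/end_scene.png"),cv2.imread("pics/end_top.png")]))
E
```

```text
time: 16.08
tool_pos: [0.5146, -0.0717, 0.1759]
tool_rot: [0.0, 0.056, 0.998, -0.0]
contact_force: [-0.5, -0.7, 0.0]
gripper_width: 0.951
time: 16.75
tool_pos: [0.516, -0.0721, 0.3307]
tool_rot: [0.004, 0.056, 0.998, -0.001]
contact_force: [-0.5, 0.6, -1.0]
gripper_width: 0.95
scene body (1131, ((517.9999389648438, -76.73316955566406), (58.94796371459961, 44.36216735839844), 75.81590270996094), array([0.0924, 0.1827]))
  bail (264, ((519.00537109375, -76.59363555908203), (47.95243835449219, 47.092201232910156), 41.66072082519531), array([0.2172, 0.2352]))
  hub z [0.2342 0.2366 0.2401]
   padlock [[0.436, -0.11, 0.042]]
   can [[0.508, 0.312, 0.104]]
   carton [[0.71, -0.336, 0.052]]
   tape_roll [[0.504, -0.403, 0.033]]
top body (415, ((506.8827209472656, -70.9647445678711), (33.0029182434082, 60.43392562866211), 1.2079100608825684), array([0.1117, 0.1825]))
  bail (193, ((506.0952453613281, -70.65428924560547), (53.692684173583984, 29.526018142700195), 84.8982925415039), array([0.2216, 0.234 ]))
  hub z 0
   padlock []
   can []
   carton [[0.684, -0.323, 0.055]]
   tape_roll [[0.49, -0.401, 0.048]]
```

View pics/end.png

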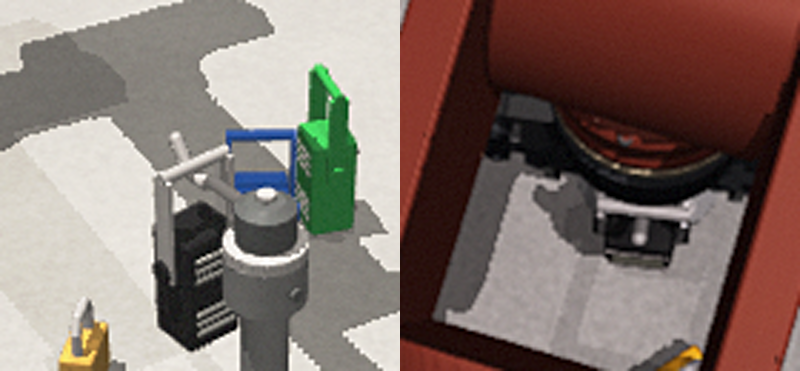

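The lamp hangs from the hook, upright, with its bail on the arm (left panel (195,165), body at (200,275)). I back the arm off further and measure the bail's place along the saddle without it being hidden.

```bash
python3 -m pendant '[{"wx":0,"wy":0,"wz":0,"dx":0,"dy":0.06,"dz":-0.05,"hand":0.9},{"wx":0,"wy":0,"wz":0,"dx":0,"dy":0.06,"dz":-0.05,"hand":0.9},{"wx":0,"wy":0,"wz":0,"dx":0.03,"dy":0.25,"dz":-0.06,"hand":0.9},{"wx":0,"wy":0,"wz":0,"dx":0.03,"dy":0.25,"dz":-0.06,"hand":0.9},{"wx":0,"wy":0,"wz":0,"dx":0.03,"dy":0.25,"dz":-0.06,"hand":0.9},{"wx":0,"wy":0,"wz":0,"dx":0.03,"dy":0.25,"dz":-0.06,"hand":0.9},{"wx":0,"wy":0,"wz":0,"dx":0.03,"dy":0.25,"dz":-0.06,"hand":0.9},{"wx":0,"wy":0,"wz":0,"dx":0.03,"dy":0.25,"dz":-0.06,"hand":0.9},{"wx":0,"wy":0,"wz":0,"dx":0.03,"dy":0.25,"dz":-0.06,"hand":0.9},{"wx":0,"wy":0,"wz":0,"dx":0.03,"dy":0.25,"dz":-0.06,"hand":0.9}]'
python3 - <<'E'
from h import *
np.set_printoptions(precision=4,suppress=True)
b=np.radians(173.5); H=np.array([.585,-.0797]); ax=np.array([np.cos(b),np.sin(b)]); lat=np.array([-ax[1],ax[0]])
for n in("scene","top"):
    im,d=cams.grab_frame(n); P=cloud(n,d); v=P[...,:2]-H; r=v@ax; t=v@lat
    tip=(r>.08)&(r<.105)&(abs(t)<.012)&(P[...,2]>.215)&(P[...,2]<.25)
    print(n,"tip rmax",np.percentile(r[tip],98),"z",np.percentile(P[tip][:,2],98),"t",np.median(t[tip]))
    m=(r>.045)&(r<.09)&(abs(t)>.008)&(abs(t)<.030)&(P[...,2]>.219)&(P[...,2]<.24)
    for nm,k in(("t+",m&(t>0)),("t-",m&(t<0))): print("  bail",nm,k.sum(),"r",np.percentile(r[k],[5,50,95]),"t",np.percentile(t[k],[2,98]),"z",np.median(P[k][:,2]))
    body=(r>.03)&(r<.11)&(abs(t)<.04)&(P[...,2]>.1)&(P[...,2]<.19); print("  body r",np.percentile(r[body],[2,98]),"t",np.percentile(t[body],[2,98]),"z",np.percentile(P[body][:,2],[2,98]))
    cv2.imwrite(f"pics/fin_{n}.png",cv2.resize((im[160:300,220:370] if n=="scene" else im[180:320,270:420])[:,:,::-1],(400,373),interpolation=cv2.INTER_CUBIC))
cv2.imwrite("pics/fin.png",np.hstack([cv2.imread("pics/fin_scene.png"),cv2.imread("pics/fin_top.png")]))
E
```

```text
time: 18.08
tool_pos: [0.5128, 0.1798, 0.3855]
tool_rot: [-0.0, 0.056, 0.998, -0.0]
contact_force: [0.2, -0.7, -0.2]
gripper_width: 0.946
scene tip rmax 0.0893020750035342 z 0.2399077273904188 t 0.0037716040834790986
  bail t+ 60 r [0.0624 0.0674 0.0729] t [0.0096 0.0294] z 0.2253905779890888
  bail t- 47 r [0.0635 0.0665 0.0705] t [-0.026  -0.0092] z 0.22536413651452758
  body r [0.0477 0.0858] t [-0.0216  0.0314] z [0.1023 0.185 ]
top tip rmax 0.09425582769638292 z 0.24017390756404453 t -0.0007131885593855723
  bail t+ 69 r [0.0674 0.0723 0.0773] t [0.0085 0.0264] z 0.22736828980655854
  bail t- 71 r [0.0655 0.0721 0.0774] t [-0.0268 -0.0088] z 0.22762020924427595
  body r [0.053 0.093] t [-0.0285  0.0283] z [0.1142 0.1821]
```

View pics/fin.png

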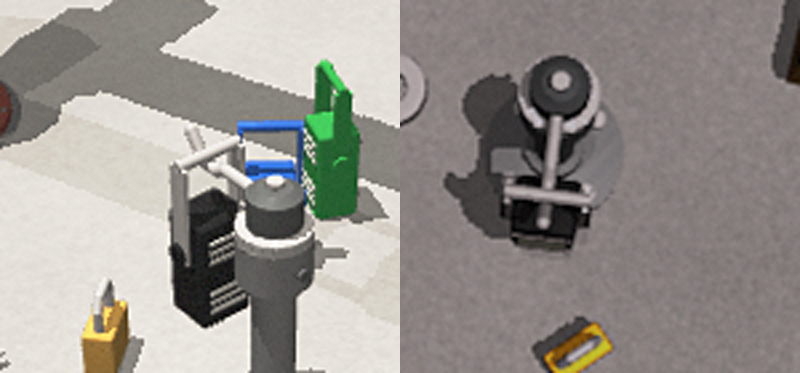

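The bail sits about 70 mm out (top view 72, scene view 67, target 68), well on the 60–76 mm saddle and laterally centred within 1 mm. The lamp is upright, and the tip top at 0.240 shows the hook is still in its notch. I hand in.

```bash
python3 -c "
from h import *
print(job.job_done(), sensors.state()['time'])"
```

```text
the job is handed in; nothing more can be done
the job is handed in; nothing more can be done
```

I turned the swivel hook about 62° clockwise until it dropped into its notch. I then hung the black work lamp upright by its bail on the saddle, let go and handed the job in at about 18 s on the robot's clock. No verdict was reported.

- **Hook turned:** the push stayed at about 3–4 N. The hook then dropped about 7 mm (tip top 0.246 to 0.240 m) and settled at a bearing of about 173.5°. I did not push again to confirm it is blocked. I relied on the drop.
- **Lamp hung:** I gripped it by the bail legs, threaded it over the tip with no contact force, and lowered it. The hook took its weight (about 5 N) at the expected seat height, 0.225 m.
- **Last checks:**
    - The hook tip top is at 0.240 m, so the hook is still in its notch.
    - The lamp is upright, its centre level with the bail.
    - The gripper was about 25 cm away.
- **Where the cameras disagreed:** the top view puts the bail 72 mm out and the scene view 67 mm, against a target of 68. It is probably 2–3 mm outward, still on the flat saddle (60–76 mm). I left it there rather than risk nudging it.
- **Bystanders:** the carton and tape roll measured within about 3 mm of their start in both views. The padlock and can did so in the scene view only, because the top view missed them with the arm in the way. I did not re-measure the bin, bearing, screwdriver or look-alike lamps after the move, and I saw no contact with them.

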